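# Wedge a walnut snugly into the drilling vise

### The job

Get the walnut on the cork ring ready for drilling: lower it gently (do not drop it) into the open bay of the blue drilling vise so that it lies on the black V-cradle, and let go of it. Then take the steel wedge by its orange grip out of the wooden stand and slide it, thin end down, into the slot between the vise's fixed back plate and its sliding plate until it drags snugly and the walnut is pinched with no play left, but do not drive the wedge hard: the spring jaw must not be pushed to its stop. Finish while still holding the wedge at that depth, and leave the amber vial, the two capped tubes and the pink carton where they stand.

Things in the scene. Friction and masses are not known exactly. Their poses are not given: they have to be found in the camera images.
- walnut: walnut to be drilled: a hard brown ball 42 mm in diameter, 30 g, on a small fixed cork ring (36 mm across, 14 mm high), its centre 32 mm above the worktop. Origin at its centre; its axes mean nothing. (Other walnuts lie in a white tray at the far left: leave those.)
- wedge: steel wedge, 150 g: blade 100 mm long, 30 mm wide (y), 3 mm thick (x) at the thin end and evenly, symmetrically growing to 15.5 mm, so both ways round are alike. Origin: middle of the thin end (nose); z along the blade to the grip. Stands upright in a fixed wooden stand (52 x 56 mm, 50 mm high), nose 12 mm above the worktop; lift it straight up.
- wedge_grip (a point): middle of the wedge's orange grip, 122 mm above the nose; the grip is a block 16 mm (wedge x) by 36 mm (wedge y), from 100 to 144 mm above the nose. On the way round, mind the white cooler, 235 mm high, behind the work (beyond x = 0.6 m)
- vise: blue and grey drilling vise, fixed, 195 x 122 mm, 105 mm high. Origin under its middle on the worktop, z up, x along its length. From -x to +x: fixed back plate, wedge slot, sliding plate, bay for the walnut, spring jaw, end block, black screw knob. Tops: plates 105 mm, jaw 88 mm, cheeks beside the bay 72 mm, base plate 10 mm.
- walnut_seat (a point): centre of the walnut when it rests on the V-cradle in the middle of the bay (vise x -5, y 0, z 57 mm). The bay is 44.5 to 47 mm long in vise x and 110 mm wide in vise y between the cheeks; the cradle lies within 17 mm of the middle in y and below z = 44 mm. Vise axes.
- slot_mouth (a point): middle of the wedge slot (vise x -50 mm, z 98 mm), vise axes. Here the slot is 6 mm wide in x and 44 mm in y; it narrows downward with the wedge's own taper (1:8) for 32 mm and is open below, down to the base 88 mm under this point. Above, the lips flare to 15 mm at 7 mm higher. The middle moves to +x by half the sliding plate's travel.
- slide_plate (a joint): travel of the sliding plate towards the walnut (m): 0 fully back (start), 0.012 at most; it moves freely (0.4 N). The wedge first fills the slot with its nose 24 mm below slot_mouth; each 8 mm further move the plate 1 mm, and the plate rolls the walnut up to the spring jaw.
- end_block: the vise's aluminium end block that carries the spring jaw; the screw has set it somewhere within 2.5 mm along vise x, fixed. Origin under its middle, 10 mm above the worktop, vise axes. The jaw's rubber face is 34 mm from it towards the walnut.
- spring_jaw (a joint): how far the spring jaw is pressed back (m): 0 free, 0.003 at its stop; 12 N per mm. The wedge starts to drag with its nose 44 to 64 mm below slot_mouth, depending on the end block; the push down then grows by about 2 N per mm. A push of 5 to 20 N, felt at rest, is snug; a wedge held off the middle pushes sideways and feels tight too early.
- vial_amber: bystander: amber glass vial with white cap, 22 x 44 mm, upright; origin under its middle
- micro_tube_red: bystander: white 2 ml tube with red cap, 13 x 48 mm, upright; origin under its middle
- micro_tube_yellow: bystander: white 2 ml tube with yellow cap, 13 x 48 mm, upright; origin under its middle
- pink_box: bystander: small pink carton, 55 x 75 x 24 mm; origin under its middle
Things that resemble listed ones, but are neither listed nor needed, are in the scene too. What is meant by the wedge is not turquoise, and is the larger of those in its own colour.

How it is judged:
On the way:
1. the walnut lies on the V-cradle in the bay, let go, with the wedge not yet in the slot (z of walnut in the frame of vise between 0.052 and 0.064 m and y of walnut in the frame of vise between -0.006 and 0.006 m and x of walnut in the frame of vise between -0.014 and 0.007 m and contact force between the fingers and walnut below 0.1 N and contact force between walnut and vise above 0.1 N and linear speed of walnut below 0.02 m/s and horizontal distance between wedge and vise above 0.075 m), for 0.2 s.
At the end, for the whole second after the job is handed in: walnut on the V-cradle, pinched with 2 to 30 N, not touched by the robot; wedge upright (10 deg) in the slot, nose below z = 70 mm and clear of the base, within 20 mm of the middle, pressing with over 2 N, at rest, still gripped; robot touches nothing else of the vise (z of walnut in the frame of vise between 0.052 and 0.064 m and y of walnut in the frame of vise between -0.006 and 0.006 m and x of walnut in the frame of vise between -0.014 and 0.007 m and contact force between the arm and walnut below 0.1 N and contact force between walnut and end_block between 2 and 30 N and contact force between each of walnut, wedge and vise above 2 N and contact force between the fingers and wedge above 1 N and z of wedge in the frame of vise between 0.0115 and 0.07 m and y of wedge in the frame of vise between -0.02 and 0.02 m and x of wedge in the frame of vise between -0.062 and -0.034 m and angle between wedge's own z axis and vertical below 0.17 rad and linear speed of each of wedge, walnut below 0.01 m/s and contact force between the arm and vise below 0.3 N and contact force between the arm and end_block below 0.3 N); the arm keeps its last pose, push and grip.
It fails at once if the walnut is dropped: inside the bay it moves faster than 0.4 m/s (z of walnut in the frame of vise below 0.095 m and horizontal distance between walnut and vise below 0.04 m and linear speed of walnut above 0.4 m/s).
It fails at once if the wedge is driven hard: the spring jaw is pushed to its stop (more than 2.8 mm) (value of joint spring_jaw above 0.0028 m).
It fails at once if the amber vial, a capped tube or the pink carton is shifted by more than 20 mm or knocked over (distance of any of vial_amber, micro_tube_red, micro_tube_yellow, pink_box from where it was at the start of the episode above 0.02 m or angle between any of vial_amber, micro_tube_red, micro_tube_yellow, pink_box's own z axis and vertical above 0.5 rad).
It also fails if it takes over 72 s, if anything falls off the work surface, if the arm or the gripper's body presses on something with over 40 N, if the wrist force passes 120 N, or if a joint passes its speed limit or range.

### The arm

A 6-joint arm with a two-finger parallel gripper is mounted at the origin on a cart in front of the work surface, level with it; the furniture and walls round the work are solid. World frame = base frame: x ahead of the robot, y to its left, z up, the work surface at z = 0. Lengths are in m, angles in rad, forces in N, time in s.
With the tool pointing down it reaches from about 0.375 to 0.925 m from the base axis. Payload 5.7 kg.
Tool frame: the origin (TCP) lies on the mounting face of the last link; the fingertips stand 182 mm ahead of it and the grasp point (between the pads) lies 163 mm ahead of it; z points along the fingers, y is the line along which they close (so a half turn about z gives the same grasp; the last joint's range is limited). The gripper opens to 88 mm and grips with 3 to 60 N. Pads are 20 mm wide; open, the fingers measure 115 mm over their backs; the gripper's body (75 mm by 178 mm) begins 61 mm behind the grasp point.
Start: joints at [-1.463, 0.359, 1.51, -0, 1.272, -0.115], TCP at [0.133, -0.585, 0.405] pointing down, gripper open.
Joint ranges: [-2.97, 2.97], [-1.01, 2.36], [0.21, 2.38], [-0.96, 4.11], [0.2, 2.71], [-2.98, 2.98]. Speed limits (rad/s): [2.39, 2.39, 3.14, 3.14, 3.14, 3.14].

### API

Orientations are given as a 3x3 rotation matrix whose columns are the frame's x, y, z axes.
In Python, from cell import r gives the robot as it stands.
- The arm moves only by the tool step_arm, never from a script. Its argument "plan" is a list of rows, each an object with "rot": the turn, a rotation vector about the tool's x, y, z in rad, a list of three; "travel": the shift along the tool's x, y, z in mm, a list of three; "hand": the opening, from -1 (shut) to 1 (fully open). In form: [{"rot": [ax, ay, az], "travel": [tx, ty, tz], "hand": hand}, ...]. A call has 1 to 8 rows; each row is the pose to reach, as a shift and turn from the pose commanded when the call began, along the tool's axes at that moment; what a row does not reach only later rows make up. A row lasts 1/8 s, in which the tool goes at most 62.5 mm and 10.7 degrees, less where a joint would pass 70% of its speed; a pose out of reach is approached as far as the arm can. A call with a gripper value outside its range is refused whole. The fingers move at their own pace and stop on an object; "newtons" is the grip in N (left out, the last holds). Time passes only in rows, so rows that repeat a pose let the fingers close. It gives the time, the measured TCP pose, the force, the opening and the grip force at its end, in the units of the state.
- r.state(): the state, without advancing time (a new reading comes with each control period).
- r.read_camera(name): name is "side" or "top" or "wrist"; returns a dict with "color" (420x560x3 uint8, blue, green, red), "intrinsics" (3x3 intrinsics, pixels), "xyz" and "rotation" of the camera in the world. Camera axes: x right, y down, z forward; pixel columns grow to the right and rows downward; lengths in m; the calibration is good to about 2 mm. The wrist camera is an equidistant fisheye: a pixel r from the principal point sees the ray r / f radians off the axis. A picture is of the moment at which its call begins. There is no depth.
- r.hand_in(): hands the job in; it is judged then, once.
The state is a dict: "time_s": time; "qpos": joint angles; "qd": joint speeds; "joint_efforts": joint torques, N m; "position": TCP position; "ee_rot": TCP orientation; "contact_force": force on the tool from outside, world axes, zero at the start; "wrist_torque": the same for the moment, N m; "grip_width": opening from 0.0 (shut) to 1.0 (fully open); "gripper_force": force on a finger pad.
Only numpy, scipy, OpenCV 4.12 (cv2) and the standard library are available. Lean on these libraries where they do the work, as an engineer would, in place of code of your own. Each camera call takes 0.05 s, during which the arm holds its last target. There are 200 camera calls.

## Working session

There is one attempt and no reset: what is moved stays moved. The work goes in short steps, Python scripts to look and compute and a tool call to move; the robot and the scene stay as the last step left them, time stands still between calls to the robot, and variables do not carry over. Pictures are saved under pics/ and viewed, at most 10 in all, crops included, and the job is handed in when it is done.

Besides the shell and the picture viewer there is one more tool, called after "Emit:" in YAML: its name, and indented under it one key for each argument. step_arm: Moves the arm, as the interface text tells. Its arguments: {"type":"object","properties":{"plan":{"type":"array"},"newtons":{"type":"number"}},"required":["plan"]}

```bash
mkdir -p pics; ls; cat > h.py <<'E'
import numpy as np, cv2
from cell import r
def cam(n, save=None):
    c=r.read_camera(n)
    if save: cv2.imwrite('pics/'+save,c['color'])
    return c
def ray(c,u,v,fish=False):
    K=np.array(c['intrinsics']);x=(u-K[0,2])/K[0,0];y=(v-K[1,2])/K[1,1]
    if fish:
        t=np.hypot(x,y);d=np.array([x/t*np.sin(t),y/t*np.sin(t),np.cos(t)]) if t>0 else np.array([0,0,1.])
    else: d=np.array([x,y,1.]);d/=np.linalg.norm(d)
    return np.array(c['xyz']),np.array(c['rotation'])@d
def onz(c,u,v,z,fish=False):
    o,d=ray(c,u,v,fish);return o+d*(z-o[2])/d[2]
def proj(c,p,fish=False):
    K=np.array(c['intrinsics']);q=np.array(c['rotation']).T@(np.array(p)-c['xyz'])
    if fish:
        t=np.arctan2(np.hypot(q[0],q[1]),q[2]);n=np.hypot(q[0],q[1]);a=q[:2]/n*t
    else: a=q[:2]/q[2]
    return a*[K[0,0],K[1,1]]+K[:2,2]
def tri(a,b):
    (o1,d1),(o2,d2)=a,b
    A=np.stack([d1,-d2],1);s=np.linalg.lstsq(A,o2-o1,rcond=None)[0]
    p,q=o1+s[0]*d1,o2+s[1]*d2;return (p+q)/2,np.linalg.norm(p-q)
E
python3 - <<'E'
from h import *
np.set_printoptions(precision=4,suppress=True)
for n in('top','side'):
    c=cam(n,n+'0.png');print(n,c['xyz'],c['rotation'],c['intrinsics'])
    
s=r.state();print(s)
E
```

```text
pics
top [ 0.4992 -0.1271  1.0345] [[-0.026  -0.9967  0.0764]
 [-0.9991  0.0283  0.0301]
 [-0.0322 -0.0756 -0.9966]] [[410.83     0.     276.1728]
 [  0.     410.83   214.9243]
 [  0.       0.       1.    ]]
side [0.386  0.6341 0.4343] [[-0.9736 -0.0591  0.2205]
 [-0.2265  0.3719 -0.9002]
 [-0.0288 -0.9264 -0.3754]] [[388.2146   0.     279.3065]
 [  0.     388.2146 207.7035]
 [  0.       0.       1.    ]]
{'time_s': 0.1, 'qpos': array([-1.4631,  0.3594,  1.5113,  0.    ,  1.2725, -0.1151]), 'qd': array([-0.001 ,  0.0006, -0.0016, -0.0003,  0.0014,  0.0019]), 'joint_efforts': array([  0.0006, -51.6357, -27.1407,   0.0677,   0.0276,  -0.    ]), 'position': array([ 0.1325, -0.5849,  0.4039]), 'ee_rot': array([[ 0.9753,  0.2209, -0.0001],
       [ 0.2209, -0.9753,  0.0016],
       [ 0.0002, -0.0016, -1.    ]]), 'contact_force': array([0.1474, 0.2921, 0.3979]), 'wrist_torque': array([-0.0496,  0.0002,  0.0067]), 'gripper_force': 0.0, 'grip_width': 0.9987654015094501}
```

View pics/top0.png

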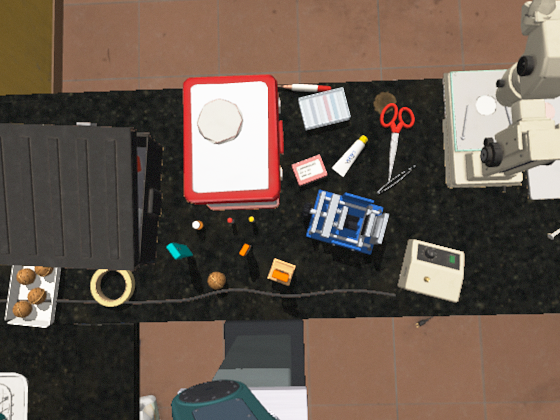

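View pics/side0.png

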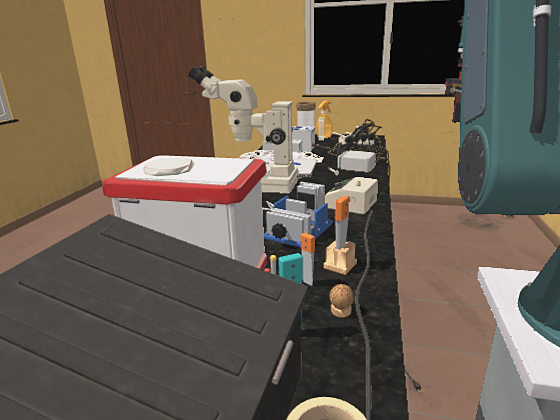

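Top view: walnut (217,281); orange-topped wedge in wooden stand (282,270); a small orange decoy at (245,250); a turquoise decoy at (178,250); vise (348,221); cooler (232,140). Side view: the wedge in its stand is at (342,235), the orange decoy at (308,260), the turquoise one at (290,268). The wedge I want is the stand's, larger in orange. A close crop will check this.

```bash
python3 - <<'E'
import cv2,numpy as np
a=cv2.imread('pics/top0.png');b=cv2.imread('pics/side0.png')
A=cv2.resize(a[180:300,200:400],None,fx=4,fy=4,interpolation=cv2.INTER_CUBIC)
cv2.imwrite('pics/c1.png',A)
B=cv2.resize(b[170:325,250:390],None,fx=3.8,fy=3.8,interpolation=cv2.INTER_CUBIC);cv2.imwrite('pics/c2.png',B)
E
```

```text
(no output)
```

View pics/c1.png

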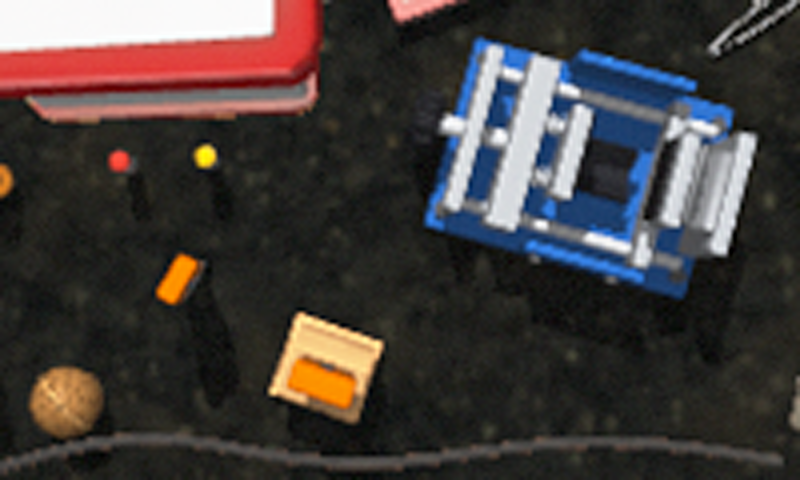

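View pics/c2.png

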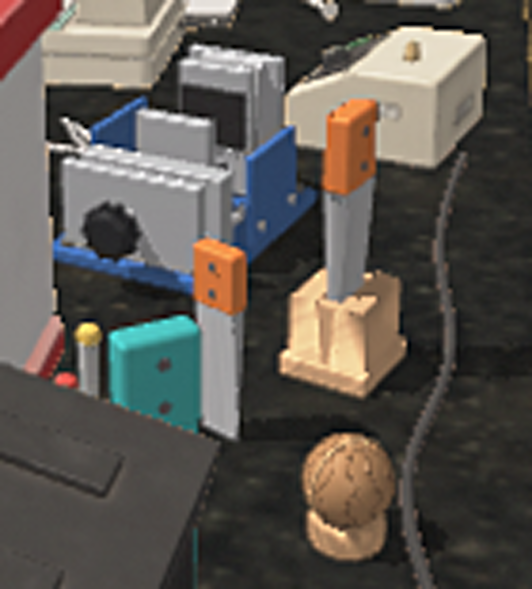

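The crops show the stand wedge at c1 (323,382) / c2 (350,150). It is taller and larger than the other orange wedge at c1 (180,278) / c2 (220,275), so it is my choice. The vise knob points to image left (world +y), the back plate is at c1 (735,195), the sliding plate at (685,180) and the cradle at (607,168).

```bash
python3 - <<'E'
from h import *
np.set_printoptions(precision=4,suppress=True)
T=cam('top');S=cam('side')
def blobs(c,lo,hi,box,amin=15):
    h=cv2.cvtColor(c['color'],cv2.COLOR_BGR2HSV);m=cv2.inRange(h,lo,hi);k=np.zeros_like(m);u0,v0,u1,v1=box;k[v0:v1,u0:u1]=m[v0:v1,u0:u1]
    cs=cv2.findContours(k,cv2.RETR_EXTERNAL,cv2.CHAIN_APPROX_NONE)[0]
    return [(cv2.contourArea(q),cv2.minEnclosingCircle(q),cv2.minAreaRect(q),q) for q in cs if cv2.contourArea(q)>amin]
w=[b for b in blobs(T,(5,60,40),(25,255,255),(195,262,235,300))]
w2=[b for b in blobs(S,(5,60,40),(25,255,255),(325,278,360,312))]
for b in w: print('walT',b[0],b[1],onz(T,*b[1][0],.032))
for b in w2: print('walS',b[0],b[1],b[2][:2])
if w and w2: print('tri',tri(ray(T,*max(w)[1][0]),ray(S,*max(w2,key=lambda b:b[0])[1][0])))
for nm,c,box in(('T',T,(230,240,310,290)),('S',S,(290,180,370,260))):
    for b in blobs(c,(6,215,150),(16,255,255),box):
        bp=cv2.boxPoints(b[2]);print('or',nm,b[0],b[2]); 
        if nm=='T': print(onz(T,*b[2][0],.156),[onz(T,*p,.156)[:2] for p in bp])
        else: print(bp)
# vise features from c1 crop pixels (u=200+x/4,v=180+y/4)
f=lambda x,y,z:onz(T,200+x/4,180+y/4,z)
for nm,x,y,z in[('back TL',745,132,.105),('back BR',722,255,.105),('slide far',690,135,.105),('slide near',667,225,.105),('jaw far',583,105,.088),('jaw near',562,198,.088),('cradle',607,168,.044),('endb far',545,57,.105),('endb near',503,228,.105),('cooler br',315,60,.235),('coolerbase',305,108,0.0),('vial',0,180,.044),('red',120,160,.048),('yel',205,156,.048)]: print(nm,f(x,y,z))
E
```

```text
walT 258.0 ((216.3918914794922, 280.20269775390625), 9.816248893737793) [0.4211 0.0527 0.032 ]
walS 563.5 ((341.0, 298.98077392578125), 15.635374069213867) ((341.0, 297.5), (27.0, 24.0))
tri (array([0.4211, 0.0538, 0.0257]), np.float64(0.0008617797954053504))
or T 54.5 ((243.7205810546875, 249.13235473632812), (5.487954616546631, 12.176399230957031), 30.963756561279297)
[ 0.4952 -0.0292  0.156 ] [array([ 0.4874, -0.0173]), array([ 0.5093, -0.0312]), array([ 0.503 , -0.0412]), array([ 0.4811, -0.0273])]
back TL [ 0.5678 -0.347   0.105 ]
back BR [ 0.4991 -0.331   0.105 ]
slide far [ 0.5669 -0.3162  0.105 ]
slide near [ 0.5167 -0.3011  0.105 ]
jaw far [ 0.5872 -0.2592  0.088 ]
jaw near [ 0.534  -0.2452  0.088 ]
cradle [ 0.5529 -0.2782  0.044 ]
endb far [ 0.6136 -0.2365  0.105 ]
endb near [ 0.5174 -0.2094  0.105 ]
cooler br [ 0.5995 -0.109   0.235 ]
coolerbase [ 0.5986 -0.0965  0.    ]
vial [0.5559 0.0886 0.044 ]
red [0.5657 0.0146 0.048 ]
yel [ 0.5667 -0.0369  0.048 ]
```

Emit:
step_arm:
  plan:
    - {"rot": [0, 0, -1.078], "travel": [424, -196, 0], "hand": 1}
    - {"rot": [0, 0, -1.078], "travel": [424, -196, 0], "hand": 1}
    - {"rot": [0, 0, -1.078], "travel": [424, -196, 0], "hand": 1}
    - {"rot": [0, 0, -1.078], "travel": [424, -196, 0], "hand": 1}
    - {"rot": [0, 0, -1.078], "travel": [424, -196, 0], "hand": 1}
    - {"rot": [0, 0, -1.078], "travel": [424, -196, 0], "hand": 1}
    - {"rot": [0, 0, -1.078], "travel": [424, -196, 0], "hand": 1}
    - {"rot": [0, 0, -1.078], "travel": [424, -196, 0], "hand": 1}

```text
time_s: 1.2
position: [0.5049, -0.298, 0.4045]
ee_rot: [[0.264, 0.964, 0.0], [0.964, -0.264, 0.001], [0.001, 0.0, -1.0]]
contact_force: [0.3, -0.8, -0.3]
grip_width: 0.999
gripper_force: 0.0
```

```bash
python3 - <<'E'
from h import *
np.set_printoptions(precision=4,suppress=True)
c=cam('wrist','w1.png');import pickle;pickle.dump(c,open('w1.pkl','wb'));print(c['xyz'],c['rotation'],c['intrinsics'])
for n,p in dict(seat=(.553,-.278,.057),slot=(.541,-.321,.098)).items(): print(n,proj(c,p,True))
E
```

```text
[ 0.5244 -0.2259  0.385 ] [[ 0.9645 -0.2542 -0.0715]
 [-0.2641 -0.9286 -0.2606]
 [-0.0002  0.2702 -0.9628]] [[325.1923   0.     282.5007]
 [  0.     325.1923 210.3809]
 [  0.       0.       1.    ]]
seat [323.1503 163.715 ]
slot [326.8809 217.3962]
```

View pics/w1.png

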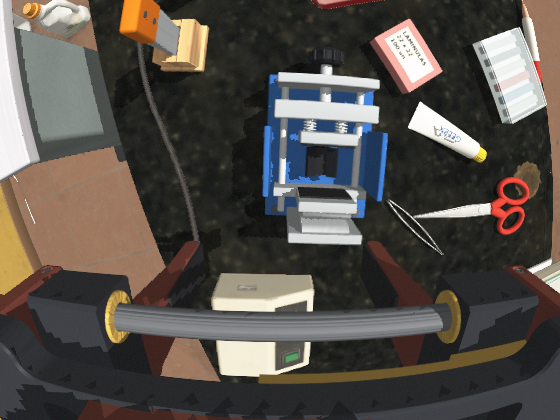

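Wrist view: vise upright in the image, knob (326,55), end block (327,111), jaw (330,138), cradle (320,163), sliding plate (327,197), back plate (325,237). The stand with the wedge is at (160,35).

```bash
python3 - <<'E'
import cv2
a=cv2.imread('pics/w1.png');cv2.imwrite('pics/c3.png',cv2.resize(a[100:250,260:395],None,fx=4,fy=4,interpolation=cv2.INTER_CUBIC))
E
```

```text
(no output)
```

View pics/c3.png

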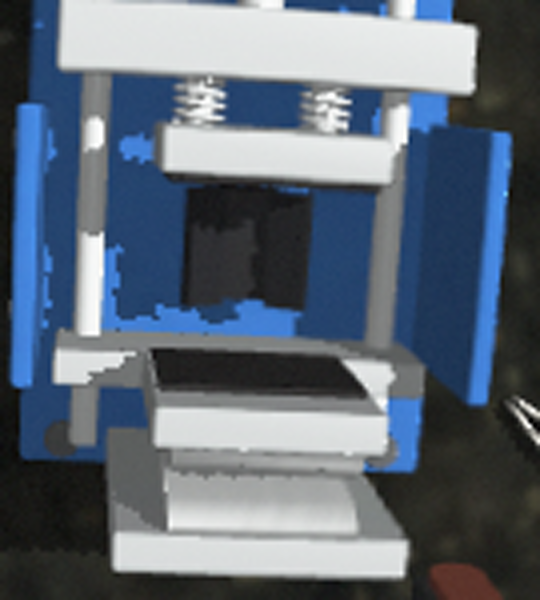

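```bash
python3 - <<'E'
from h import *
import pickle
np.set_printoptions(precision=4,suppress=True)
c=pickle.load(open('w1.pkl','rb'))
f=lambda x,y,z:onz(c,260+(x-1.5)/4,100+(y-1.5)/4,z,True)[:2]
P={}
for nm,x,y,z in[('back TL',112,535,.105),('back TR',408,537,.105),('back BR',408,576,.105),('back BL',112,574,.105),('sl TL',155,405,.105),('sl TR',388,403,.105),('sl BR',388,445,.105),('sl BL',155,449,.105),('jaw TL',163,125,.088),('jaw TR',400,133,.088),('jaw BL',163,172,.088),('jaw BR',393,184,.088),('eb BL',60,68,.105),('eb BR',475,95,.105),('chL',22,104,.072),('chLb',20,386,.072),('chR',505,132,.072),('chRb',485,404,.072),('crTL',190,187,.044),('crTR',312,195,.044),('crBR',305,310,.044),('crBL',185,305,.044)]:
    P[nm]=f(x,y,z)
a=np.mean([np.arctan2(*(P[q]-P[p])[::-1]) for p,q in[('back BL','back BR'),('sl BL','sl BR'),('jaw BL','jaw BR'),('eb BL','eb BR'),('jaw TL','jaw TR')]])
print('angles',[round(float(np.arctan2(*(P[q]-P[p])[::-1])),3) for p,q in[('back BL','back BR'),('back TL','back TR'),('sl BL','sl BR'),('sl TL','sl TR'),('jaw BL','jaw BR'),('jaw TL','jaw TR'),('eb BL','eb BR')]])
print('cheek ang',[round(float(np.arctan2(*(P[q]-P[p])[::-1])+0),3) for p,q in[('chLb','chL'),('chRb','chR')]])
X=np.array([-np.sin(a),np.cos(a)]);Y=np.array([-X[1],X[0]])
o=np.array([.55,-.275]);print('a',a,X,Y)
for k,p in P.items(): print(k,p,'vise-ish x,y mm',round((p-o)@X*1e3,1),round((p-o)@Y*1e3,1))
E
```

```text
angles [-0.284, -0.281, -0.25, -0.256, -0.3, -0.277, -0.307]
cheek ang [1.287, 1.284]
a -0.2835931213624809 [0.2798 0.9601] [-0.9601  0.2798]
back TL [ 0.5023 -0.324 ] vise-ish x,y mm -60.4 32.1
back TR [ 0.5688 -0.3432] vise-ish x,y mm -60.2 -37.1
back BR [ 0.567  -0.3528] vise-ish x,y mm -70.0 -38.1
back BL [ 0.4998 -0.3333] vise-ish x,y mm -70.0 31.9
sl TL [ 0.5195 -0.297 ] vise-ish x,y mm -29.6 23.1
sl TR [ 0.5706 -0.3103] vise-ish x,y mm -28.2 -29.6
sl BR [ 0.5685 -0.32  ] vise-ish x,y mm -38.0 -30.4
sl BL [ 0.5169 -0.3068] vise-ish x,y mm -39.8 22.9
jaw TL [ 0.5377 -0.2385] vise-ish x,y mm 31.6 22.1
jaw TR [ 0.5905 -0.2535] vise-ish x,y mm 32.0 -32.9
jaw BL [ 0.5349 -0.2489] vise-ish x,y mm 20.9 21.8
jaw BR [ 0.5861 -0.2647] vise-ish x,y mm 20.0 -31.7
eb BL [ 0.519  -0.2202] vise-ish x,y mm 44.0 45.1
eb BR [ 0.6054 -0.2476] vise-ish x,y mm 41.8 -45.5
chL [ 0.5073 -0.2254] vise-ish x,y mm 35.7 54.9
chLb [ 0.4879 -0.2918] vise-ish x,y mm -33.5 54.9
chR [ 0.6205 -0.2607] vise-ish x,y mm 33.4 -63.7
chRb [ 0.6009 -0.3272] vise-ish x,y mm -35.9 -63.5
crTL [ 0.5423 -0.2579] vise-ish x,y mm 14.3 12.2
crTR [ 0.5731 -0.268 ] vise-ish x,y mm 13.2 -20.2
crBR [ 0.564  -0.2976] vise-ish x,y mm -17.8 -19.8
crBL [ 0.5331 -0.288 ] vise-ish x,y mm -17.2 12.6
```

Emit:
step_arm:
  plan:
    - {"rot": [0, 0, -0.57], "travel": [316, -174, 0], "hand": 1}
    - {"rot": [0, 0, -0.57], "travel": [316, -174, 0], "hand": 1}
    - {"rot": [0, 0, -0.57], "travel": [316, -174, 0], "hand": 1}
    - {"rot": [0, 0, -0.57], "travel": [316, -174, 0], "hand": 1}
    - {"rot": [0, 0, -0.57], "travel": [316, -174, 0], "hand": 1}
    - {"rot": [0, 0, -0.57], "travel": [316, -174, 0], "hand": 1}
    - {"rot": [0, 0, -0.57], "travel": [316, -174, 0], "hand": 1}
    - {"rot": [0, 0, -0.57], "travel": [316, -174, 60], "hand": 1}

```text
time_s: 2.25
position: [0.4224, 0.0503, 0.3475]
ee_rot: [[-0.297, 0.955, 0.012], [0.955, 0.297, -0.001], [-0.005, 0.011, -1.0]]
contact_force: [1.0, -0.7, -0.3]
grip_width: 1.004
gripper_force: 0.0
```

```bash
python3 - <<'E'
from h import *
import pickle
np.set_printoptions(precision=4,suppress=True)
s=r.state();print(s['position'],s['ee_rot'])
c=cam('wrist','w2.png');pickle.dump(c,open('w2.pkl','wb'))
u,v=proj(c,(.421,.053,.032),True);print(u,v,'stand wedge',proj(c,(.44,-.11,.156),True))
T=cam('top','t2.png')
h=cv2.cvtColor(c['color'],cv2.COLOR_BGR2HSV);m=cv2.inRange(h,(5,60,30),(22,255,255))
k=np.zeros_like(m);u,v=int(u),int(v);k[v-45:v+45,u-45:u+45]=m[v-45:v+45,u-45:u+45]
k=cv2.morphologyEx(k,cv2.MORPH_CLOSE,np.ones((5,5)))
for q in cv2.findContours(k,0,1)[0]:
    if cv2.contourArea(q)>100: e=cv2.minEnclosingCircle(q);print(cv2.contourArea(q),e,onz(c,*e[0],.032,True))
E
```

```text
[0.4224 0.0503 0.3475] [[-0.2971  0.9548  0.0118]
 [ 0.9548  0.2971 -0.0011]
 [-0.0045  0.011  -0.9999]]
278.2865140239774 197.0633032018147 stand wedge [242.7972 423.4557]
1618.0 ((276.2315673828125, 195.8270263671875), 25.975811004638672) [0.4188 0.0536 0.032 ]
```

View pics/w2.png

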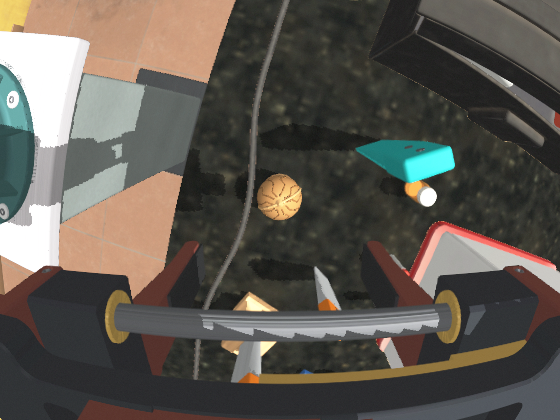

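The walnut is centred at (279,197), as predicted from (0.421,0.053). Turquoise decoy is at (410,160) and the stand at (250,315), with its wedge standing up.

Emit:
step_arm:
  plan:
    - {"rot": [0, 0, 0.19], "travel": [0, 0, 20], "hand": 1}
    - {"rot": [0, 0, 0.38], "travel": [0, 0, 50], "hand": 1}
    - {"rot": [0, 0, 0.38], "travel": [0, 0, 80], "hand": 1}
    - {"rot": [0, 0, 0.38], "travel": [0, 0, 110], "hand": 1}
    - {"rot": [0, 0, 0.38], "travel": [0, 0, 130], "hand": 1}
    - {"rot": [0, 0, 0.38], "travel": [0, 0, 143], "hand": 1}
    - {"rot": [0, 0, 0.38], "travel": [0, 0, 147], "hand": 1}
    - {"rot": [0, 0, 0.38], "travel": [0, 0, 147], "hand": 1}

```text
time_s: 3.35
position: [0.4198, 0.0504, 0.1981]
ee_rot: [[0.08, 0.997, 0.0], [0.997, -0.08, 0.0], [0.0, 0.0, -1.0]]
contact_force: [-0.4, 0.6, 0.4]
grip_width: 0.999
gripper_force: 0.0
```

```bash
python3 - <<'E'
from h import *
import pickle
np.set_printoptions(precision=4,suppress=True)
c=cam('wrist','w3.png')
u,v=proj(c,(.421,.053,.032),True);print(u,v)
h=cv2.cvtColor(c['color'],cv2.COLOR_BGR2HSV);m=cv2.inRange(h,(5,60,30),(22,255,255))
m=cv2.morphologyEx(m,cv2.MORPH_OPEN,np.ones((3,3)))
for q in cv2.findContours(m,0,1)[0]:
    if cv2.contourArea(q)>300: e=cv2.boundingRect(q);print(cv2.contourArea(q),e)
E
```

```text
284.7051469134123 269.72672060875254
1000.0 (78, 400, 127, 20)
2700.0 (258, 340, 268, 44)
658.5 (435, 290, 26, 54)
907.5 (125, 241, 68, 64)
834.0 (370, 240, 57, 66)
6017.0 (245, 218, 84, 93)
532.0 (450, 192, 34, 49)
608.5 (489, 139, 39, 43)
9778.5 (0, 37, 108, 133)
528.0 (48, 0, 52, 19)
```

Emit:
step_arm:
  plan:
    - {"rot": [0, 0, 0], "travel": [2.5, 1, 0], "hand": 1}
    - {"rot": [0, 0, 0], "travel": [2.5, 1, 0], "hand": -1}
    - {"rot": [0, 0, 0], "travel": [2.5, 1, 0], "hand": -1}
    - {"rot": [0, 0, 0], "travel": [2.5, 1, 0], "hand": -1}
    - {"rot": [0, 0, 0], "travel": [2.5, 1, 0], "hand": -1}
    - {"rot": [0, 0, 0], "travel": [2.5, 1, 0], "hand": -1}
  newtons: 10

```text
time_s: 4.15
position: [0.4211, 0.053, 0.1978]
ee_rot: [[0.08, 0.997, 0.001], [0.997, -0.08, 0.0], [0.0, 0.001, -1.0]]
contact_force: [3.3, -0.3, 0.9]
grip_width: 0.471
gripper_force: 9.8
```

Emit:
step_arm:
  plan:
    - {"rot": [0, 0, 0], "travel": [0, 0, -30], "hand": -1}
    - {"rot": [0, 0, 0], "travel": [0, 0, -80], "hand": -1}
    - {"rot": [0, 0, 0], "travel": [0, 0, -140], "hand": -1}
    - {"rot": [0, 0, 0], "travel": [0, 0, -180], "hand": -1}
    - {"rot": [0, 0, 0.1], "travel": [-50, 25, -180], "hand": -1}
    - {"rot": [0, 0, 0.2045], "travel": [-105, 51, -180], "hand": -1}
    - {"rot": [0, 0, 0.2045], "travel": [-160, 78, -180], "hand": -1}
    - {"rot": [0, 0, 0.2045], "travel": [-200, 98, -180], "hand": -1}

```text
time_s: 5.15
position: [0.5028, -0.1565, 0.3776]
ee_rot: [[0.282, 0.959, 0.0], [0.959, -0.282, -0.0], [-0.0, 0.0, -1.0]]
contact_force: [1.0, -0.0, -0.3]
grip_width: 0.472
gripper_force: 10.0
```

Emit:
step_arm:
  plan:
    - {"rot": [0, 0, 0], "travel": [-45, 3, 0], "hand": -1}
    - {"rot": [0, 0, 0], "travel": [-80, 15, 0], "hand": -1}
    - {"rot": [0, 0, 0], "travel": [-105, 30, 0], "hand": -1}
    - {"rot": [0, 0, 0], "travel": [-105, 30, 0], "hand": -1}

```text
time_s: 5.65
position: [0.5017, -0.2651, 0.3773]
ee_rot: [[0.283, 0.959, 0.0], [0.959, -0.283, -0.0], [-0.0, 0.0, -1.0]]
contact_force: [0.2, 0.1, -0.3]
grip_width: 0.469
gripper_force: 10.0
```

Emit:
step_arm:
  plan:
    - {"rot": [0, 0, 0], "travel": [0, 30, 0], "hand": -1}
    - {"rot": [0, 0, 0], "travel": [0, 53, 10], "hand": -1}
    - {"rot": [0, 0, 0], "travel": [0, 53, 50], "hand": -1}
    - {"rot": [0, 0, 0], "travel": [0, 53, 75], "hand": -1}
    - {"rot": [0, 0, 0], "travel": [0, 53, 75], "hand": -1}
    - {"rot": [0, 0, 0], "travel": [0, 53, 75], "hand": -1}

```text
time_s: 6.4
position: [0.5527, -0.2777, 0.3035]
ee_rot: [[0.28, 0.96, 0.001], [0.96, -0.28, -0.0], [0.0, 0.001, -1.0]]
contact_force: [0.3, 0.1, -0.3]
grip_width: 0.466
gripper_force: 10.0
```

```bash
python3 - <<'E'
from h import *
import pickle
np.set_printoptions(precision=4,suppress=True)
s=r.state();print(s['position'])
c=cam('wrist','w4.png');pickle.dump(c,open('w4.pkl','wb'))
cv2.imwrite('pics/c4.png',cv2.resize(c['color'][80:400,130:430],None,fx=1.8,fy=1.8,interpolation=cv2.INTER_CUBIC))
print('seat',proj(c,(.5526,-.2799,.057),True),'slot',proj(c,(.5392,-.3236,.098),True))
E
```

```text
[ 0.5527 -0.2777  0.3035]
seat [283.4808 227.2147] slot [282.6628 310.5322]
```

View pics/c4.png

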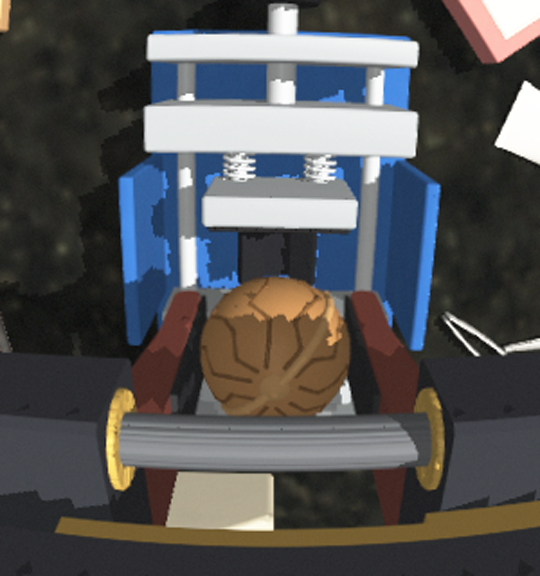

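```bash
python3 - <<'E'
from h import *
import pickle
np.set_printoptions(precision=4,suppress=True)
c=pickle.load(open('w4.pkl','rb'))
a=-.2845;X=np.array([-np.sin(a),np.cos(a)]);Y=np.array([-X[1],X[0]]);o=np.array([.55,-.275])
for nm,x,y,z in[('jaw BL',203,228,.088),('jaw BR',357,230,.088),('jaw TL',210,180,.088),('eb BL',146,150,.105),('eb BR',416,156,.105),('plate2L',150,66,.105),('plate2R',417,66,.105),('chL',121,180,.072),('chR',438,185,.072),('screw',283,90,.06)]:
    p=onz(c,130+(x-.4)/1.8,80+(y-.4)/1.8,z,True)[:2];print(nm,p,(p-o)@X*1e3,(p-o)@Y*1e3)
s=r.state();p=s['position'][:2];print('tcp',(p-o)@X*1e3,(p-o)@Y*1e3)
E
```

```text
jaw BL [ 0.5346 -0.2495] 20.180484067739002 21.919786287425683
jaw BR [ 0.586  -0.2652] 19.487577504767728 -31.8049104863349
jaw TL [ 0.5422 -0.234 ] 37.14141424211685 19.022408683764635
eb BL [ 0.5284 -0.2166] 49.98203798227258 37.124922685510946
eb BR [ 0.609 -0.242] 48.21066156864008 -47.38196068780256
plate2L [ 0.5377 -0.1921] 76.14712486835299 35.12703025436959
plate2R [ 0.6163 -0.2148] 76.42865363918467 -46.7772119250704
chL [ 0.5072 -0.2264] 34.61775906542583 54.750655308445666
chR [ 0.6214 -0.2617] 32.81847921572296 -64.76022990197578
screw [ 0.5747 -0.2126] 66.85840747144933 -6.178473027842319
tcp -2.0936613546172196 -3.6032667850472113
```

Emit:
step_arm:
  plan:
    - {"rot": [0, 0, 0], "travel": [-2, 1, 0], "hand": -1}
    - {"rot": [0, 0, 0], "travel": [-2, 1, 12], "hand": -1}
    - {"rot": [0, 0, 0], "travel": [-2, 1, 24], "hand": -1}
    - {"rot": [0, 0, 0], "travel": [-2, 1, 36], "hand": -1}
    - {"rot": [0, 0, 0], "travel": [-2, 1, 48], "hand": -1}
    - {"rot": [0, 0, 0], "travel": [-2, 1, 60], "hand": -1}
    - {"rot": [0, 0, 0], "travel": [-2, 1, 70], "hand": -1}
    - {"rot": [0, 0, 0], "travel": [-2, 1, 70], "hand": -1}

```text
time_s: 7.45
position: [0.5525, -0.2802, 0.2316]
ee_rot: [[0.281, 0.96, -0.002], [0.96, -0.281, 0.001], [0.001, -0.002, -1.0]]
contact_force: [-0.6, 0.2, -0.4]
grip_width: 0.471
gripper_force: 10.0
```

Emit:
step_arm:
  plan:
    - {"rot": [0, 0, 0], "travel": [0, 0, 3], "hand": -1}
    - {"rot": [0, 0, 0], "travel": [0, 0, 6], "hand": -1}
    - {"rot": [0, 0, 0], "travel": [0, 0, 7], "hand": -1}
    - {"rot": [0, 0, 0], "travel": [0, 0, 7.5], "hand": -1}
    - {"rot": [0, 0, 0], "travel": [0, 0, 7.5], "hand": -1}

```text
time_s: 8.07
position: [0.5529, -0.2804, 0.2252]
ee_rot: [[0.281, 0.96, 0.0], [0.96, -0.281, 0.0], [0.0, 0.0, -1.0]]
contact_force: [-0.8, 0.5, -0.7]
grip_width: 0.472
gripper_force: 10.0
```

Emit:
step_arm:
  plan:
    - {"rot": [0, 0, 0], "travel": [0, 0, 1], "hand": -1}
    - {"rot": [0, 0, 0], "travel": [0, 0, 2], "hand": -1}
    - {"rot": [0, 0, 0], "travel": [0, 0, 2], "hand": -1}

```text
time_s: 8.45
position: [0.5529, -0.2804, 0.2231]
ee_rot: [[0.281, 0.96, -0.0], [0.96, -0.281, 0.0], [0.0, -0.0, -1.0]]
contact_force: [0.4, -0.8, -0.6]
grip_width: 0.467
gripper_force: 10.0
```

Emit:
step_arm:
  plan:
    - {"rot": [0, 0, 0], "travel": [0, 0, 0.7], "hand": -1}
    - {"rot": [0, 0, 0], "travel": [0, 0, 1.4], "hand": -1}
    - {"rot": [0, 0, 0], "travel": [0, 0, 1.4], "hand": -1}

```text
time_s: 8.82
position: [0.5529, -0.2805, 0.2228]
ee_rot: [[0.281, 0.96, 0.0], [0.96, -0.281, -0.0], [-0.0, 0.001, -1.0]]
contact_force: [-2.5, 0.3, 8.4]
grip_width: 0.469
gripper_force: 10.0
```

Emit:
step_arm:
  plan:
    - {"rot": [0, 0, 0], "travel": [0, 0, -0.6], "hand": -1}
    - {"rot": [0, 0, 0], "travel": [0, 0, -0.6], "hand": -0.02}
    - {"rot": [0, 0, 0], "travel": [0, 0, -0.6], "hand": 0.1}
    - {"rot": [0, 0, 0], "travel": [0, 0, -0.6], "hand": 0.3}
    - {"rot": [0, 0, 0], "travel": [0, 0, -0.6], "hand": 0.3}
    - {"rot": [0, 0, 0], "travel": [0, 0, -0.6], "hand": 0.3}
    - {"rot": [0, 0, 0], "travel": [0, 0, -10], "hand": 0.3}
    - {"rot": [0, 0, 0], "travel": [0, 0, -30], "hand": 0.3}

```text
time_s: 9.82
position: [0.5526, -0.2802, 0.2518]
ee_rot: [[0.281, 0.96, -0.001], [0.96, -0.281, 0.001], [0.001, -0.002, -1.0]]
contact_force: [0.1, -0.5, -0.0]
grip_width: 0.646
gripper_force: 0.0
```

Emit:
step_arm:
  plan:
    - {"rot": [0, 0, 0], "travel": [0, 0, -50], "hand": 0.3}
    - {"rot": [0, 0, 0], "travel": [0, 0, -100], "hand": 0.4}
    - {"rot": [0, 0, 0], "travel": [0, 0, -140], "hand": 0.4}
    - {"rot": [0, 0, 0], "travel": [0, 0, -140], "hand": 0.4}

```text
time_s: 10.32
position: [0.5539, -0.281, 0.3964]
ee_rot: [[0.281, 0.96, 0.007], [0.96, -0.281, -0.004], [-0.002, 0.008, -1.0]]
contact_force: [-0.0, -0.1, -0.7]
grip_width: 0.699
gripper_force: 0.0
```

```bash
python3 - <<'E'
from h import *
import pickle
np.set_printoptions(precision=4,suppress=True)
c=cam('wrist','w5.png');pickle.dump(c,open('w5.pkl','wb'));T=cam('top','t5.png')
cv2.imwrite('pics/c5.png',np.hstack([cv2.resize(c['color'][60:300,180:390],(420,480)),cv2.resize(T['color'][220:320,230:326],(380,480)[:1]+(480,))[:, :370]]))
a=-.2845;X=np.array([-np.sin(a),np.cos(a)]);Y=np.array([-X[1],X[0]]);o=np.array([.55,-.275])
h=cv2.cvtColor(c['color'],cv2.COLOR_BGR2HSV);m=cv2.inRange(h,(5,60,30),(22,255,255))
u,v=proj(c,(.5526,-.2799,.057),True);print(u,v);u=int(u);v=int(v);k=np.zeros_like(m);k[v-40:v+40,u-40:u+40]=m[v-40:v+40,u-40:u+40]
k=cv2.morphologyEx(k,cv2.MORPH_OPEN,np.ones((3,3)))
for q in cv2.findContours(k,0,1)[0]:
    if cv2.contourArea(q)>150: e=cv2.minEnclosingCircle(q);p=onz(c,*e[0],.057,True)[:2];print(cv2.contourArea(q),e,(p-o)@X*1e3,(p-o)@Y*1e3)
# wedge grip in top view
h=cv2.cvtColor(T['color'],cv2.COLOR_BGR2HSV);m=cv2.inRange(h,(6,215,170),(18,255,255));k=np.zeros_like(m);k[255:290,262:300]=m[255:290,262:300]
for q in cv2.findContours(k,0,1)[0]:
    if cv2.contourArea(q)>20: e=cv2.minAreaRect(q);print(cv2.contourArea(q),e,onz(T,*e[0],.156),[onz(T,*p,.156)[:2] for p in cv2.boxPoints(e)])
E
```

```text
278.7232178719473 194.29625484373187
1244.0 ((279.5, 195.0), 21.59292221069336) -4.703905902145788 -4.6526868207893965
103.0 ((280.2054748535156, 275.4520568847656), (15.917596817016602, 7.958798408508301), 20.556045532226562) [ 0.4376 -0.1057  0.156 ] [array([ 0.4361, -0.0869]), array([ 0.4516, -0.0932]), array([ 0.4391, -0.1245]), array([ 0.4236, -0.1182])]
```

View pics/c5.png

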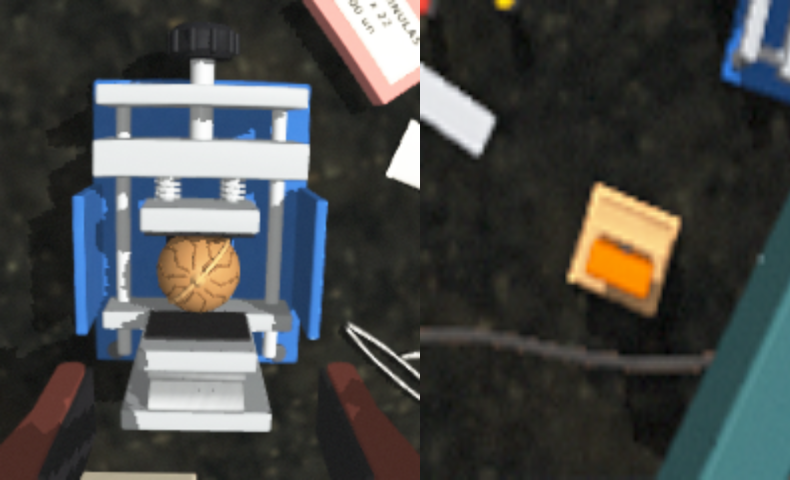

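Walnut sits centred on the cradle (left part, at (200,272)), and the stand wedge's orange grip is at (620,268) in the right part.

Emit:
step_arm:
  plan:
    - {"rot": [0, 0, 0.095], "travel": [35, -41, 0], "hand": 0.4}
    - {"rot": [0, 0, 0.095], "travel": [75, -90, 0], "hand": 0.4}
    - {"rot": [0, 0, 0.095], "travel": [115, -137, 0], "hand": 0.4}
    - {"rot": [0, 0, 0.095], "travel": [135, -160, 0], "hand": 0.4}
    - {"rot": [0, 0, 0.095], "travel": [135, -160, 0], "hand": 0.4}
    - {"rot": [0, 0, 0.095], "travel": [135, -160, 0], "hand": 0.4}

```text
time_s: 11.18
position: [0.4377, -0.1065, 0.3913]
ee_rot: [[0.37, 0.929, -0.0], [0.929, -0.37, -0.0], [-0.0, -0.0, -1.0]]
contact_force: [-0.4, 0.1, 0.3]
grip_width: 0.7
gripper_force: 0.0
```

```bash
python3 - <<'E'
from h import *
import pickle
np.set_printoptions(precision=4,suppress=True)
c=cam('wrist','w6.png');S=cam('side','s6.png')
s=r.state();print(s['position'],s['ee_rot'])
h=cv2.cvtColor(c['color'],cv2.COLOR_BGR2HSV);m=cv2.inRange(h,(5,200,90),(18,255,255))
m=cv2.morphologyEx(m,cv2.MORPH_OPEN,np.ones((3,3)))
print(proj(c,(.4376,-.1057,.156),True))
for q in cv2.findContours(m,0,1)[0]:
    if cv2.contourArea(q)>150: e=cv2.minAreaRect(q);print(cv2.contourArea(q),e,onz(c,*e[0],.156,True),[onz(c,*p,.156,True)[:2] for p in cv2.boxPoints(e)])
cv2.imwrite('pics/c6.png',cv2.resize(c['color'][100:340,150:410],None,fx=2.4,fy=2.4,interpolation=cv2.INTER_CUBIC))
E
```

```text
[ 0.4381 -0.1069  0.3915] [[ 0.3712  0.9286  0.    ]
 [ 0.9286 -0.3712 -0.0002]
 [-0.0001  0.0001 -1.    ]]
[282.5579 228.4523]
1182.0 ((281.5, 221.0), (58.0, 21.0), 90.0) [ 0.4389 -0.1003  0.156 ] [array([ 0.44  , -0.0785]), array([ 0.4532, -0.0838]), array([ 0.4378, -0.1234]), array([ 0.4238, -0.1178])]
```

View pics/c6.png

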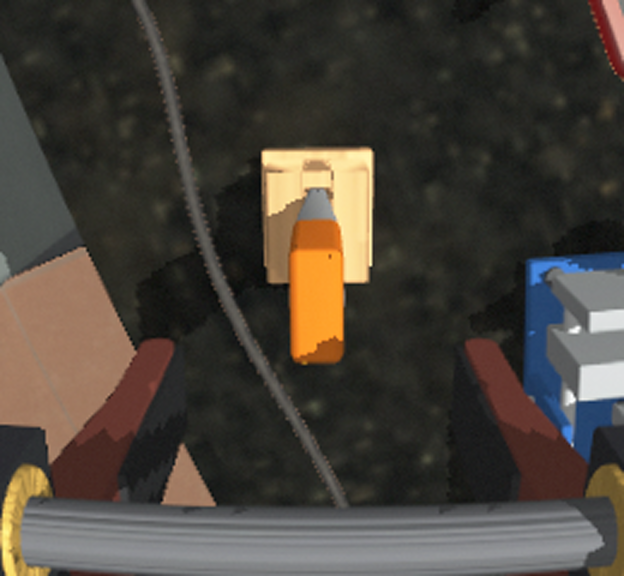

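Grip top face spans crop (290-345, 250-362), aligned with the fingers and centred; blade and stand are behind it.

Emit:
step_arm:
  plan:
    - {"rot": [0, 0, 0], "travel": [0, 0, 30], "hand": 0.4}
    - {"rot": [0, 0, 0], "travel": [0, 0, 65], "hand": 0.4}
    - {"rot": [0, 0, 0], "travel": [0, 0, 88], "hand": 0.4}
    - {"rot": [0, 0, 0], "travel": [0, 0, 94], "hand": 0.4}
    - {"rot": [0, 0, 0], "travel": [0, 0, 94], "hand": 0.4}
    - {"rot": [0, 0, 0], "travel": [0, 0, 94], "hand": -1}
    - {"rot": [0, 0, 0], "travel": [0, 0, 94], "hand": -1}
    - {"rot": [0, 0, 0], "travel": [0, 0, 94], "hand": -1}
  newtons: 40

```text
time_s: 12.28
position: [0.4374, -0.106, 0.2983]
ee_rot: [[0.37, 0.929, 0.001], [0.929, -0.37, -0.0], [0.0, 0.001, -1.0]]
contact_force: [0.3, -0.1, 0.7]
grip_width: 0.4
gripper_force: 0.0
```

Emit:
step_arm:
  plan:
    - {"rot": [0, 0, 0], "travel": [0, 0, 0], "hand": -1}
    - {"rot": [0, 0, 0], "travel": [0, 0, 0], "hand": -1}
    - {"rot": [0, 0, 0], "travel": [0, 0, 0], "hand": -1}
    - {"rot": [0, 0, 0], "travel": [0, 0, 0], "hand": -1}

```text
time_s: 12.78
position: [0.4372, -0.1059, 0.2979]
ee_rot: [[0.37, 0.929, 0.0], [0.929, -0.37, 0.0], [0.0, 0.0, -1.0]]
contact_force: [-0.3, 0.5, 2.6]
grip_width: 0.179
gripper_force: 40.0
```

Emit:
step_arm:
  plan:
    - {"rot": [0, 0, 0], "travel": [0, 0, -10], "hand": -1}
    - {"rot": [0, 0, 0], "travel": [0, 0, -30], "hand": -1}
    - {"rot": [0, 0, 0], "travel": [0, 0, -55], "hand": -1}
    - {"rot": [0, 0, 0], "travel": [0, 0, -90], "hand": -1}
    - {"rot": [0, 0, 0], "travel": [0, 0, -125], "hand": -1}
    - {"rot": [0, 0, 0], "travel": [0, 0, -150], "hand": -1}
    - {"rot": [0, 0, 0], "travel": [0, 0, -160], "hand": -1}
    - {"rot": [0, 0, 0], "travel": [0, 0, -160], "hand": -1}

```text
time_s: 13.78
position: [0.4371, -0.1059, 0.458]
ee_rot: [[0.37, 0.929, 0.001], [0.929, -0.37, -0.0], [0.0, 0.001, -1.0]]
contact_force: [0.1, -0.7, -2.3]
grip_width: 0.181
gripper_force: 40.0
```

Emit:
step_arm:
  plan:
    - {"rot": [0, 0, 0.184], "travel": [-20, 22, 0], "hand": -1}
    - {"rot": [0, 0, 0.368], "travel": [-45, 48, 0], "hand": -1}
    - {"rot": [0, 0, 0.552], "travel": [-70, 75, 0], "hand": -1}
    - {"rot": [0, 0, 0.736], "travel": [-95, 102, 0], "hand": -1}
    - {"rot": [0, 0, 0.92], "travel": [-120, 129, 0], "hand": -1}
    - {"rot": [0, 0, 1.104], "travel": [-145, 156, 0], "hand": -1}
    - {"rot": [0, 0, 1.288], "travel": [-160, 171, 0], "hand": -1}
    - {"rot": [0, 0, 1.475], "travel": [-164.4, 176.4, 0], "hand": -1}

```text
time_s: 14.78
position: [0.5403, -0.3252, 0.4553]
ee_rot: [[0.958, -0.287, -0.003], [-0.287, -0.958, 0.002], [-0.003, -0.001, -1.0]]
contact_force: [-0.4, 0.4, -0.8]
grip_width: 0.182
gripper_force: 40.0
```

Emit:
step_arm:
  plan:
    - {"rot": [0, 0, 0], "travel": [0, 0, 10], "hand": -1}
    - {"rot": [0, 0, 0], "travel": [0, 0, 20], "hand": -1}
    - {"rot": [0, 0, 0], "travel": [0, 0, 30], "hand": -1}
    - {"rot": [0, 0, 0], "travel": [0, 0, 40], "hand": -1}
    - {"rot": [0, 0, 0], "travel": [0, 0, 40], "hand": -1}

```text
time_s: 15.4
position: [0.5398, -0.3236, 0.4166]
ee_rot: [[0.96, -0.279, -0.002], [-0.279, -0.96, 0.001], [-0.002, -0.001, -1.0]]
contact_force: [-0.0, -0.3, -0.9]
grip_width: 0.179
gripper_force: 40.0
```

```bash
python3 - <<'E'
from h import *
import pickle
np.set_printoptions(precision=4,suppress=True)
c=cam('wrist','w7.png');pickle.dump(c,open('w7.pkl','wb'));T=cam('top','t7.png')
s=r.state();print(s['position'],s['ee_rot'])
print('mouth',proj(c,(.5401,-.3239,.098),True))
A=cv2.resize(c['color'][60:360,150:450],(540,540),interpolation=cv2.INTER_CUBIC)
cv2.imwrite('pics/c7.png',A)
E
```

```text
[ 0.5402 -0.3239  0.4178] [[ 0.9601 -0.2795  0.0001]
 [-0.2795 -0.9601 -0.    ]
 [ 0.0001 -0.     -1.    ]]
mouth [283.5948 198.7315]
```

View pics/c7.png

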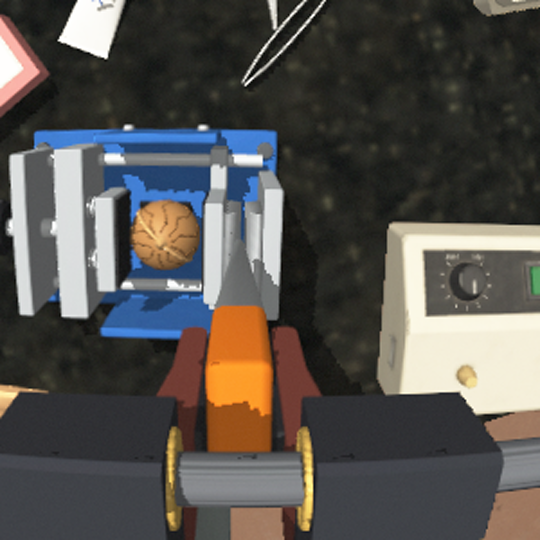

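Nose hangs at crop (237,240), over the slot between the sliding plate's edge (~225) and the back plate's edge (~262). That was my last picture (in fact one over the ten), so only numeric checks from here.

```bash
python3 - <<'E'
from h import *
import pickle
np.set_printoptions(precision=4,suppress=True,linewidth=200)
c=pickle.load(open('w7.pkl','rb'));g=cv2.cvtColor(c['color'],cv2.COLOR_BGR2GRAY)
for v in range(158,196,6): print(v,g[v,258:312])
a=-.2845;X=np.array([-np.sin(a),np.cos(a)]);Y=np.array([-X[1],X[0]]);o=np.array([.55,-.275])
for v in (164,176,188):
  for u in range(262,310,4):
    p=onz(c,u,v,.105,True)[:2]; print((u,v),np.round([(p-o)@X*1e3,(p-o)@Y*1e3],1),end=' ')
  print()
E
```

```text
158 [ 63  63  63  62  60  64  63  63  66 205 225 224 224 223 224 222 223 172  83  65  61  63  61  63  64  65  64  64  61  64  67 106 106 104 105 110 131 162 157 157 158 156 156 155 147 103  25  42  41
  45  45  49  49  47]
164 [ 62  64  62  63  63  61  64  61  67 187 201 200 200 212 213 212 210 146  71  62  63  62  63  64  62  63  64  63  62  63  66 117 118 119 121 122 122 125 142 159 150 152 158 157 156 157 155 150 103
  46  40  41  41  41]
170 [115 116 116 117 116  75  64 151 159 158 158 158 156 155 156 152 109  87  68  61  62  61  61  62  65  61  63 117 117 118 118 119 117 117 118 120 121 122 128 217 226 224 223 224 223 222 222 220 194
  94  24  23  32  32]
176 [110 115 115 115  75 110 213 224 223 223 223 221 222 222 224 182  91  96  99 121 119 113 109 106 101  99  62 116 149 154 155 149 142 132 123 114 106 104 138 218 226 223 223 222 222 221 222 222 178
  51  24  23  21  21]
182 [ 82  67  64  63  56 136 217 224 223 222 222 221 221 220 223 185 130 165 186 181 161 141 122 104 100  97  63  72 101 156 165 178 191 198 207 218 173 134 166 221 223 223 223 222 221 222 221 219 176
  35  2
[... 662 characters left out ...]
294, 164) [-59.  -38.3] (298, 164) [-62.6 -38.3] (302, 164) [-66.2 -38.3] (306, 164) [-69.9 -38.4] 
(262, 176) [-30.  -27.3] (266, 176) [-33.6 -27.2] (270, 176) [-37.3 -27.2] (274, 176) [-40.9 -27.2] (278, 176) [-44.6 -27.2] (282, 176) [-48.2 -27.2] (286, 176) [-51.8 -27.2] (290, 176) [-55.5 -27.3] (294, 176) [-59.1 -27.3] (298, 176) [-62.7 -27.3] (302, 176) [-66.4 -27.3] (306, 176) [-70.  -27.3] 
(262, 188) [-29.8 -16.1] (266, 188) [-33.5 -16.1] (270, 188) [-37.2 -16.1] (274, 188) [-40.9 -16.1] (278, 188) [-44.5 -16.1] (282, 188) [-48.2 -16.1] (286, 188) [-51.9 -16.1] (290, 188) [-55.5 -16.1] (294, 188) [-59.2 -16.1] (298, 188) [-62.9 -16.1] (302, 188) [-66.6 -16.1] (306, 188) [-70.2 -16.1]
```

```bash
python3 - <<'E'
from h import *
import pickle
np.set_printoptions(precision=4,suppress=True,linewidth=200)
c=pickle.load(open('w7.pkl','rb'));g=cv2.cvtColor(c['color'],cv2.COLOR_BGR2GRAY)
for v in range(190,232,4): print(v,g[v,268:300])
p=np.array([.5402,-.3239]);Y=np.array([-.96,.28])
for z in(.132,.16,.2,.232):
    print(z,[proj(c,[*(p+Y*k*.015),z],True).round(1) for k in(-1,1)])
E
```

```text
190 [222 221 222 220 220 174 128 164 183 172 149 132 111 105 101  90  60  72  99 158 166 187 193 201 213 213 168 126 216 222 223 223]
194 [221 221 221 220 220 168 147 167 177 164 144 126 116 118 110 102  95  83  99 158 167 185 200 210 221 214 166 109 220 224 222 222]
198 [221 221 221 221 217 166 146 168 175 158 141 123 115 109  99  99  96  98 122 158 171 189 199 211 219 203 164 105 223 223 223 223]
202 [220 221 220 220 215 160 150 167 169 149 123 114 106 102 101 101 100  96  98 123 171 189 209 218 226 203 158  96 218 223 221 222]
206 [220 220 220 220 212 152 149 162 166 122 115 107 104 103 101 102 100  99 100  97  94 189 209 117 119 116 106  97 113 223 222 221]
210 [221 221 220 219 208 143 152 148 119 113 108 109 106 103 102 102 102 101 100  98  97  98 206 118 124 117 105  99 110 117 222 221]
214 [220 221 219 219 208 136 132 119 115 111 111 110 106 106 104 103 104 102 102 101  99 101  99 110 124 116 103 102 112 114 115 114]
218 [219 219 219 219 197 130 117 119 117 114 110 109 106 106 106 104 104 104 104 102 100 102 100  97 110 112 103 106 112 114 115 115]
222 [221 219 219 216 123 122 118 117 114 113 113 109 109 107 105 107 105 103 104 104 103 100 102 100  98  98  99 110 114 113 113 114]
226 [220 219 194 125 123 121 118 117 115 114 112 110 108 108 106 106 107 107 105 106 105 104 103 101 100  97  98 109 115 113 115 114]
230 [221 153 127 125 128 131 132 130 131 131 131 130 130 129 127 130 129 128 129 129 129 126 127 126 121 112 105  98 104 114 114 115]
0.132 [array([283.7, 190.9]), array([283.6, 225.1])]
0.16 [array([283.8, 198.9]), array([283.7, 236.4])]
0.2 [array([284., 214.]), array([283.9, 257.5])]
0.232 [array([284.2, 230.9]), array([284.1, 280.3])]
```

Emit:
step_arm:
  plan:
    - {"rot": [0, 0, 0], "travel": [0.8, 1.6, 0], "hand": -1}
    - {"rot": [0, 0, 0], "travel": [0.8, 1.6, 8], "hand": -1}
    - {"rot": [0, 0, 0], "travel": [0.8, 1.6, 16], "hand": -1}
    - {"rot": [0, 0, 0], "travel": [0.8, 1.6, 22], "hand": -1}
    - {"rot": [0, 0, 0], "travel": [0.8, 1.6, 28], "hand": -1}
    - {"rot": [0, 0, 0], "travel": [0.8, 1.6, 33], "hand": -1}
    - {"rot": [0, 0, 0], "travel": [0.8, 1.6, 38], "hand": -1}
    - {"rot": [0, 0, 0], "travel": [0.8, 1.6, 38], "hand": -1}

```text
time_s: 16.5
position: [0.5403, -0.3256, 0.3792]
ee_rot: [[0.96, -0.28, -0.001], [-0.28, -0.96, 0.001], [-0.001, -0.0, -1.0]]
contact_force: [-0.6, -0.0, -1.6]
grip_width: 0.18
gripper_force: 40.0
```

Emit:
step_arm:
  plan:
    - {"rot": [0, 0, 0], "travel": [0, 0, 3], "hand": -1}
    - {"rot": [0, 0, 0], "travel": [0, 0, 6], "hand": -1}
    - {"rot": [0, 0, 0], "travel": [0, 0, 9], "hand": -1}
    - {"rot": [0, 0, 0], "travel": [0, 0, 12], "hand": -1}
    - {"rot": [0, 0, 0], "travel": [0, 0, 15], "hand": -1}
    - {"rot": [0, 0, 0], "travel": [0, 0, 17], "hand": -1}
    - {"rot": [0, 0, 0], "travel": [0, 0, 17], "hand": -1}

```text
time_s: 17.38
position: [0.5405, -0.3255, 0.3625]
ee_rot: [[0.96, -0.28, 0.0], [-0.28, -0.96, 0.001], [-0.0, -0.001, -1.0]]
contact_force: [2.5, 1.4, -1.6]
grip_width: 0.178
gripper_force: 40.0
```

Emit:
step_arm:
  plan:
    - {"rot": [0, 0, 0], "travel": [0, 0, 2], "hand": -1}
    - {"rot": [0, 0, 0], "travel": [0, -0.1, 4], "hand": -1}
    - {"rot": [0, 0, 0], "travel": [0, -0.2, 6], "hand": -1}
    - {"rot": [0, 0, 0], "travel": [0, -0.3, 8], "hand": -1}
    - {"rot": [0, 0, 0], "travel": [0, -0.5, 10], "hand": -1}
    - {"rot": [0, 0, 0], "travel": [0, -0.5, 10], "hand": -1}
    - {"rot": [0, 0, 0], "travel": [0, -0.5, 10], "hand": -1}

```text
time_s: 18.25
position: [0.5407, -0.325, 0.3525]
ee_rot: [[0.96, -0.28, 0.0], [-0.28, -0.96, 0.001], [-0.0, -0.001, -1.0]]
contact_force: [2.3, 5.8, 1.9]
grip_width: 0.179
gripper_force: 40.0
```

Emit:
step_arm:
  plan:
    - {"rot": [0, 0, 0], "travel": [0, -0.5, 0], "hand": -1}
    - {"rot": [0, 0, 0], "travel": [0, -1, 0], "hand": -1}
    - {"rot": [0, 0, 0], "travel": [0, -1, 0], "hand": -1}
    - {"rot": [0, 0, 0], "travel": [0, -1, 0], "hand": -1}

```text
time_s: 18.75
position: [0.5408, -0.3245, 0.3526]
ee_rot: [[0.96, -0.28, -0.0], [-0.28, -0.96, -0.0], [-0.0, 0.0, -1.0]]
contact_force: [1.4, 2.3, -2.7]
grip_width: 0.182
gripper_force: 40.0
```

```bash
python3 - <<'E'
from h import *
s=r.state();print(s['position'],s['contact_force'],s['wrist_torque'])
E
```

```text
[ 0.54082436 -0.32453939  0.35257331] [ 1.36611457  2.30137898 -2.66882664] [ 0.40096817 -0.44166311 -0.06051371]
```

Emit:
step_arm:
  plan:
    - {"rot": [0, 0, 0], "travel": [0, -0.4, 0], "hand": -1}
    - {"rot": [0, 0, 0], "travel": [0, -0.5, 2], "hand": -1}
    - {"rot": [0, 0, 0], "travel": [0, -0.7, 4], "hand": -1}
    - {"rot": [0, 0, 0], "travel": [0, -0.8, 6], "hand": -1}
    - {"rot": [0, 0, 0], "travel": [0, -0.9, 8], "hand": -1}
    - {"rot": [0, 0, 0], "travel": [0, -1, 10], "hand": -1}
    - {"rot": [0, 0, 0], "travel": [0, -1, 10], "hand": -1}
    - {"rot": [0, 0, 0], "travel": [0, -1, 10], "hand": -1}

```text
time_s: 19.75
position: [0.5411, -0.3233, 0.3427]
ee_rot: [[0.96, -0.28, -0.0], [-0.28, -0.96, 0.0], [-0.0, -0.0, -1.0]]
contact_force: [0.0, 0.0, -1.8]
grip_width: 0.179
gripper_force: 40.0
```

Emit:
step_arm:
  plan:
    - {"rot": [0, 0, 0], "travel": [0, -0.1, 2], "hand": -1}
    - {"rot": [0, 0, 0], "travel": [0, -0.2, 4], "hand": -1}
    - {"rot": [0, 0, 0], "travel": [0, -0.4, 6], "hand": -1}
    - {"rot": [0, 0, 0], "travel": [0, -0.4, 6], "hand": -1}
    - {"rot": [0, 0, 0], "travel": [0, -0.4, 6], "hand": -1}

```text
time_s: 20.38
position: [0.5412, -0.3229, 0.3367]
ee_rot: [[0.96, -0.28, -0.0], [-0.28, -0.96, 0.0], [-0.0, -0.0, -1.0]]
contact_force: [-0.8, 0.2, -1.8]
grip_width: 0.181
gripper_force: 40.0
```

Emit:
step_arm:
  plan:
    - {"rot": [0, 0, 0], "travel": [0, -0.1, 2], "hand": -1}
    - {"rot": [0, 0, 0], "travel": [0, -0.2, 4], "hand": -1}
    - {"rot": [0, 0, 0], "travel": [0, -0.2, 4], "hand": -1}
    - {"rot": [0, 0, 0], "travel": [0, -0.2, 4], "hand": -1}

```text
time_s: 20.88
position: [0.5413, -0.3229, 0.3327]
ee_rot: [[0.96, -0.28, -0.0], [-0.28, -0.96, -0.0], [-0.0, 0.0, -1.0]]
contact_force: [-0.4, -1.5, -2.1]
grip_width: 0.18
gripper_force: 40.0
```

Emit:
step_arm:
  plan:
    - {"rot": [0, 0, 0], "travel": [0, 0, 1], "hand": -1}
    - {"rot": [0, 0, 0], "travel": [0, 0, 2], "hand": -1}
    - {"rot": [0, 0, 0], "travel": [0, -0.1, 3], "hand": -1}
    - {"rot": [0, 0, 0], "travel": [0, -0.1, 3], "hand": -1}
    - {"rot": [0, 0, 0], "travel": [0, -0.1, 3], "hand": -1}

```text
time_s: 21.5
position: [0.5414, -0.3228, 0.3297]
ee_rot: [[0.96, -0.28, 0.0], [-0.28, -0.96, -0.0], [0.0, 0.0, -1.0]]
contact_force: [0.3, -2.4, -1.1]
grip_width: 0.182
gripper_force: 40.0
```

Emit:
step_arm:
  plan:
    - {"rot": [0, 0, 0], "travel": [0, 0, 1], "hand": -1}
    - {"rot": [0, 0, 0], "travel": [0, -0.1, 2], "hand": -1}
    - {"rot": [0, 0, 0], "travel": [0, -0.2, 3], "hand": -1}
    - {"rot": [0, 0, 0], "travel": [0, -0.2, 3], "hand": -1}
    - {"rot": [0, 0, 0], "travel": [0, -0.2, 3], "hand": -1}

```text
time_s: 22.12
position: [0.5414, -0.3226, 0.3268]
ee_rot: [[0.96, -0.28, 0.0], [-0.28, -0.96, -0.0], [0.0, 0.0, -1.0]]
contact_force: [-0.0, -4.3, -0.5]
grip_width: 0.181
gripper_force: 40.0
```

Emit:
step_arm:
  plan:
    - {"rot": [0, 0, 0], "travel": [0, 0.3, 0], "hand": -1}
    - {"rot": [0, 0, 0], "travel": [0, 0.6, 0], "hand": -1}
    - {"rot": [0, 0, 0], "travel": [0, 0.6, 0], "hand": -1}
    - {"rot": [0, 0, 0], "travel": [0, 0.6, 0], "hand": -1}

```text
time_s: 22.62
position: [0.5413, -0.3229, 0.3268]
ee_rot: [[0.96, -0.28, 0.0], [-0.28, -0.96, 0.0], [0.0, -0.0, -1.0]]
contact_force: [0.4, -2.4, -0.5]
grip_width: 0.179
gripper_force: 40.0
```

Emit:
step_arm:
  plan:
    - {"rot": [0, 0, 0], "travel": [0, 0.4, 0], "hand": -1}
    - {"rot": [0, 0, 0], "travel": [0, 0.5, 1], "hand": -1}
    - {"rot": [0, 0, 0], "travel": [0, 0.5, 2], "hand": -1}
    - {"rot": [0, 0, 0], "travel": [0, 0.5, 2], "hand": -1}
    - {"rot": [0, 0, 0], "travel": [0, 0.5, 2], "hand": -1}

```text
time_s: 23.25
position: [0.5412, -0.3231, 0.3249]
ee_rot: [[0.96, -0.28, 0.0], [-0.28, -0.96, 0.001], [-0.0, -0.001, -1.0]]
contact_force: [0.5, 1.9, 4.4]
grip_width: 0.179
gripper_force: 40.0
```

Emit:
step_arm:
  plan:
    - {"rot": [0, 0, 0], "travel": [0, -0.2, 0.5], "hand": -1}
    - {"rot": [0, 0, 0], "travel": [0, -0.2, 1], "hand": -1}
    - {"rot": [0, 0, 0], "travel": [0, -0.2, 1], "hand": -1}
    - {"rot": [0, 0, 0], "travel": [0, -0.2, 1], "hand": -1}
    - {"rot": [0, 0, 0], "travel": [0, -0.2, 1], "hand": -1}

```text
time_s: 23.88
position: [0.5412, -0.3231, 0.324]
ee_rot: [[0.96, -0.28, 0.0], [-0.28, -0.96, 0.001], [0.0, -0.001, -1.0]]
contact_force: [0.7, 2.2, 4.7]
grip_width: 0.183
gripper_force: 40.0
```

Emit:
step_arm:
  plan:
    - {"rot": [0, 0, 0], "travel": [0, -0.1, 1], "hand": -1}
    - {"rot": [0, 0, 0], "travel": [0, -0.2, 2], "hand": -1}
    - {"rot": [0, 0, 0], "travel": [0, -0.2, 2], "hand": -1}
    - {"rot": [0, 0, 0], "travel": [0, -0.2, 2], "hand": -1}
    - {"rot": [0, 0, 0], "travel": [0, -0.2, 2], "hand": -1}

```text
time_s: 24.5
position: [0.5414, -0.323, 0.3222]
ee_rot: [[0.96, -0.28, 0.001], [-0.28, -0.96, 0.0], [0.001, -0.0, -1.0]]
contact_force: [1.1, 2.2, 6.6]
grip_width: 0.181
gripper_force: 40.0
```

Emit:
step_arm:
  plan:
    - {"rot": [0, 0, 0], "travel": [0, -0.2, 1], "hand": -1}
    - {"rot": [0, 0, 0], "travel": [0, -0.4, 2], "hand": -1}
    - {"rot": [0, 0, 0], "travel": [0, -0.4, 2], "hand": -1}
    - {"rot": [0, 0, 0], "travel": [0, -0.4, 2], "hand": -1}
    - {"rot": [0, 0, 0], "travel": [0, -0.4, 2], "hand": -1}

```text
time_s: 25.12
position: [0.5416, -0.3228, 0.3206]
ee_rot: [[0.96, -0.28, 0.001], [-0.28, -0.96, -0.0], [0.001, 0.0, -1.0]]
contact_force: [0.9, 1.6, 8.3]
grip_width: 0.181
gripper_force: 40.0
```

Emit:
step_arm:
  plan:
    - {"rot": [0, 0, 0], "travel": [0, -0.2, 1], "hand": -1}
    - {"rot": [0, 0, 0], "travel": [0, -0.2, 1], "hand": -1}
    - {"rot": [0, 0, 0], "travel": [0, -0.2, 1], "hand": -1}
    - {"rot": [0, 0, 0], "travel": [0, -0.2, 1], "hand": -1}
    - {"rot": [0, 0, 0], "travel": [0, -0.2, 1], "hand": -1}
    - {"rot": [0, 0, 0], "travel": [0, -0.2, 1], "hand": -1}

```text
time_s: 25.88
position: [0.5416, -0.3227, 0.3198]
ee_rot: [[0.96, -0.28, 0.001], [-0.28, -0.96, -0.001], [0.001, 0.0, -1.0]]
contact_force: [0.2, 1.4, 8.2]
grip_width: 0.18
gripper_force: 40.0
```

```bash
python3 - <<'E'
from h import *
np.set_printoptions(precision=4,suppress=True)
c=cam('wrist','w8.png');s=r.state();print(s['position'],s['contact_force'],s['time_s'])
a=-.2845;X=np.array([-np.sin(a),np.cos(a)]);Y=np.array([-X[1],X[0]]);o=np.array([.55,-.275])
h=cv2.cvtColor(c['color'],cv2.COLOR_BGR2HSV);m=cv2.inRange(h,(5,60,30),(22,255,255))
u,v=proj(c,(.5526,-.2799,.057),True);print(u,v);u=int(u);v=int(v);k=np.zeros_like(m);k[max(v-45,0):v+45,max(u-45,0):u+45]=m[max(v-45,0):v+45,max(u-45,0):u+45]
k=cv2.morphologyEx(k,cv2.MORPH_OPEN,np.ones((3,3)))
for q in cv2.findContours(k,0,1)[0]:
    if cv2.contourArea(q)>100: e=cv2.minEnclosingCircle(q);p=onz(c,*e[0],.057,True)[:2];print(cv2.contourArea(q),e,cv2.boundingRect(q),(p-o)@X*1e3,(p-o)@Y*1e3)
E
```

```text
[ 0.5416 -0.3227  0.3198] [-0.4589  2.1079  8.4986] 25.925
227.23154897337474 219.05803063869286
194.0 ((257.0, 253.0), 12.206655502319336) (248, 242, 17, 22) -26.953974468808685 24.985816524444385
158.5 ((267.5, 247.0), 16.37843894958496) (264, 231, 8, 33) -35.59065768041688 19.657795075115136
2044.5 ((224.2662353515625, 219.2662353515625), 27.283344268798828) (199, 193, 48, 52) -1.5699820655668404 -3.689401631388771
```

```bash
python3 -c "
from cell import r
print(r.hand_in())"
```

```text
the job is handed in; nothing more can be done
None
```

The job is handed in at about 26 s: the walnut is released on the V-cradle, and the wedge is held about 64 mm below the slot mouth, dragging at roughly 10 N. The cell returned no verdict, I inferred the pinch from the push force and the walnut's position, and I viewed 11 pictures instead of the allowed 10.

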